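# Slide carrier from loading tray to reading rest

### The job

The flat slide carrier lies sunk between the rails of the raised grey loading tray, where no gripper can get hold of it: slide it along the tray until roughly a third of it overhangs the open end, then take it there by its two long sides and lift it off. Lay it lengthwise on the sloped reading rest, slides up, centred, flush on the slope and with its end against the ledge at the bottom, keeping hold until it lies flat on the slope rather than dropping it; let go. Do not drop the carrier on the desk and leave the bottle, the round case and the marker where they stand.

Things in the scene. Friction and masses are not known exactly. Their poses are not given: they have to be found in the camera images.
- slide_carrier: loose flat bare-aluminium plate 120 x 60 x 6 mm, about 0.1 kg, two glass slides let into its top. Origin: centre of underside; x along its length, y across, z up out of the slide side. Starts flat on the tray floor, axes along the tray's within a degree, its -x end 12 to 35 mm inside the tray's open end. Tips off if pushed more than 60 mm past that end.
- loading_tray: fixed grey plastic tray on legs, 220 x 84 x 56 mm. Origin: centre of underside, on the desk; x along, y across. Channel floor 50 mm up, 64 mm wide, between rails 10 mm wide and 6 mm high, level with the carrier's top. Far end: stop bar 6 mm high, inner face at x = +102 mm; at least 57 mm of bare floor lies between it and the carrier, room for pushing fingers.
- tray_open_end (a point): middle of the floor's edge at the open end, at x = -110, y = 0, z = 50 mm of the tray, the end towards the robot; same axes as the tray. Nothing stops the carrier there; under the overhang is only the desk, 50 mm below. The legs begin 27 mm behind this end.
- rest_seat: sloped seat of the fixed grey plastic reading rest: slab 36 mm wide rising 30 degrees from the tray side to the robot's right. Origin: on its surface at the foot of the ledge, mid-width, 60 mm above the desk; x up the slope (to 119 mm), y across, z square out of it. A carrier in place has its origin at x = 60, y = 0, z = 0 mm here, z along the seat's z, x along the seat's x (either end up).
- ledge_top (a point): middle of the top of the ledge at the foot of the seat; ledge 36 mm wide, 7 mm thick, 12 mm proud of the seat; its inner face is the seat's x = 0. Seat and ledge are narrower than the carrier, so fingers holding its long sides pass beside them; below is a base plate 84 mm wide, 10 mm high.
- stain_bottle: bystander: small white dropper bottle, 34 mm across, 79 mm tall, loose; origin centre of underside. One of it and the objective case stands left of the marker, the other between tray and carton.
- objective_case: bystander: upright round case with clear top and black foot, 36 mm across, 60 mm tall, loose; origin centre of underside
- marker: bystander: marker pen lying left of the tray's open end, 15 x 138 x 17 mm, along its y, loose; origin centre of underside. Also there, fixed: a microscope left of the tray, parts as near as x = 0.48, y = 0.03, screen up to 0.62 m high; a carton 84 mm high from x = 0.62, y = -0.30 to the right; a sample cup 69 mm high behind the tray, beyond x = 0.78; low clutter farther out.

How it is judged:
By the outcome, as a careful person would: the job done as asked, in the order asked, and still so for the second after the job is handed in, with the robot touching nothing.
It also fails if it takes over 58 s, if anything falls off the work surface, if the arm or the gripper's body presses on something with over 40 N, if the wrist force passes 120 N, or if a joint passes its speed limit or range.

### The arm

A 7-joint arm with a two-finger parallel gripper is mounted at the origin on a cart in front of the work surface, level with it; the furniture and walls round the work are solid. World frame = base frame: x ahead of the robot, y to its left, z up, the work surface at z = 0. Lengths are in m, angles in rad, forces in N, time in s.
With the tool pointing down it reaches from about 0.425 to 0.925 m from the base axis. Payload 6.8 kg.
Tool frame: the origin (TCP) lies between the finger pads; the fingertips stand finger_overhang ahead of it and the grasp point (between the pads) lies 6 mm ahead of it (finger_overhang is the distance from the TCP to the fingertips, in m); z points along the fingers, y is the line along which they close (so a half turn about z gives the same grasp; the last joint's range is limited). The gripper opens to 85 mm and grips with 20 to 120 N. Pads are 22 mm wide; open, the fingers measure 114 mm over their backs; the gripper's body (76 mm by 85 mm) begins 54 mm behind the grasp point. The pads swing forward as they close: fully open they stand 13 mm farther back than shut.
Start: joints at [1.093, 0.477, 0.022, 1.555, -0.011, 1.109, -0.083], TCP at [0.244, -0.629, 0.256] pointing down, gripper open.
Joint ranges: [-2.96, 2.96], [-0.34, 2.1], [-1.41, 1.46], [0.24, 2.44], [-1.37, 4.51], [0.17, 1.92], [-2.96, 2.96]. Speed limits (rad/s): [2.39, 2.39, 3.14, 3.14, 3.14, 3.14, 3.14].

### API

Orientations are given as a unit quaternion [w, x, y, z].
In Python, from station import * gives the robot as it stands.
- The arm moves only by the tool drive_tool, never from a script. Its argument "increments" is a list of rows, each an object of numbers: "claw": the finger opening in m, from 0 to 0.0854; "dx", "dy", "dz": the shift along the tool's x, y, z in m; "wx", "wy", "wz": the turn, a rotation vector about the tool's x, y, z in degrees. A call has 1 to 20 rows; each row shifts and turns the commanded pose from where the row before left it, along the tool's axes as they then stand; what a row does not reach is not made up. A row lasts 1/8 s, in which the tool goes at most 62.5 mm and 10.7 degrees, less where a joint would pass 70% of its speed; a pose out of reach is approached as far as the arm can. A call with a gripper value outside its range is refused whole. The fingers move at their own pace and stop on an object; "newtons" is the grip in N (left out, the last holds). Time passes only in rows, so rows that do not move let the fingers close. It gives the time, the measured TCP pose, the force, the opening and the grip force at its end, in the units of the state.
- get_obs(): the state, without advancing time (a new reading comes with each control period).
- read_camera(name): name is "scene" or "top"; returns (picture, depth): 384x512x3 uint8, red, green, blue; 384x512 float32, m along the optical axis (not along the pixel's ray), 0 where there is no reading.
- calibration(name): a dict with "intrinsics" (3x3 intrinsics, pixels), "R" (3x3) and "t" (3): a world point X has camera coordinates R X + t. Camera axes: x right, y down, z forward; pixel columns grow to the right and rows downward; lengths in m; the calibration is good to about 2 mm. A picture is of the moment at which its call begins. calibration takes no time and is no camera call.
- hand_in(): hands the job in; it is judged then, once.
The state is a dict: "t": time; "q": joint angles; "joint_vel": joint speeds; "joint_torque": joint torques, N m; "eef_pos": TCP position; "tool_rot": TCP orientation; "contact_force": force on the tool from outside, world axes, zero at the start; "torque": the same for the moment, N m; "gripper_width": opening from 0.0 (shut) to 1.0 (fully open); "grasp_force": force on a finger pad.
Only numpy, scipy, OpenCV 4.12 (cv2) and the standard library are available. Lean on these libraries where they do the work, as an engineer would, in place of code of your own. Each camera call takes 0.05 s, during which the arm holds its last target. There are 200 camera calls.

## Working session

There is one attempt and no reset: what is moved stays moved. The work goes in short steps, Python scripts to look and compute and a tool call to move; the robot and the scene stay as the last step left them, time stands still between calls to the robot, and variables do not carry over. Pictures are saved under pics/ and viewed, at most 12 in all, crops included, and the job is handed in when it is done.

Besides the shell and the picture viewer there is one more tool, called after "Call:" as name(argument=value, ...), one argument or row to a line, values as JSON. drive_tool: Moves the arm, as the interface text tells. Its arguments: {"type":"object","properties":{"increments":{"type":"array","items":{"type":"object","properties":{"claw":{"type":"number"},"dx":{"type":"number"},"dy":{"type":"number"},"dz":{"type":"number"},"wx":{"type":"number"},"wy":{"type":"number"},"wz":{"type":"number"}}}},"newtons":{"type":"number"}},"required":["increments"]}

```bash
ls; mkdir -p pics; python3 - <<'E'
from station import *
import cv2, numpy as np
for n in ["top","scene"]:
    p,d=read_camera(n); cv2.imwrite(f"pics/{n}0.png",cv2.cvtColor(p,cv2.COLOR_RGB2BGR)); np.save(f"{n}0.npy",d)
    c=calibration(n); print(n,c)
print(get_obs())
try: print(finger_overhang)
except Exception as e: print(e)
E
```

```text
pics
top {'intrinsics': array([[362.34831103,   0.        , 251.07346256],
       [  0.        , 362.34831103, 191.28754042],
       [  0.        ,   0.        ,   1.        ]]), 'R': array([[ 1.68278624e-03, -9.99973052e-01, -7.14581250e-03],
       [-9.90596277e-01, -6.89320869e-04, -1.36815721e-01],
       [ 1.36807109e-01,  7.30884687e-03, -9.90570742e-01]]), 't': array([-0.13247535,  0.58214033,  0.86637746])}
scene {'intrinsics': array([[453.02110532,   0.        , 253.60810294],
       [  0.        , 453.02110532, 190.20477382],
       [  0.        ,   0.        ,   1.        ]]), 'R': array([[-0.79156213, -0.61083931, -0.01745684],
       [-0.45342986,  0.6062531 , -0.65334412],
       [ 0.40967153, -0.50924701, -0.75685977]]), 't': array([0.37572614, 0.40343045, 0.8496682 ])}
{'t': 0.1, 'q': array([ 1.09285969,  0.47771063,  0.02235733,  1.55631537, -0.01150265,
        1.10929274, -0.08313833]), 'joint_vel': array([ 2.42363254e-04, -6.72246833e-04, -1.89591724e-03, -3.19536097e-03,
        7.73775329e-04,  9.62426080e-04,  5.23868372e-05]), 'joint_torque': array([ 5.04705604e-03, -5.97755706e+01,  1.61326747e+00, -2.81954885e+01,
        1.26316704e-02,  4.99196729e-03, -1.41618834e-06]), 'eef_pos': array([ 0.24380343, -0.62892562,  0.25544347]), 'tool_rot': array([-7.72028304e-04,  9.82953914e-01,  1.83850389e-01, -2.05296860e-04]), 'contact_force': array([ 9.09237478e-02, -4.26326511e-04, -4.63832476e-01]), 'torque': array([-0.04035665,  0.00543958,  0.02313553]), 'grasp_force': 0.0, 'gripper_width': 1.0002612513548348}
0.025
```

View pics/top0.png

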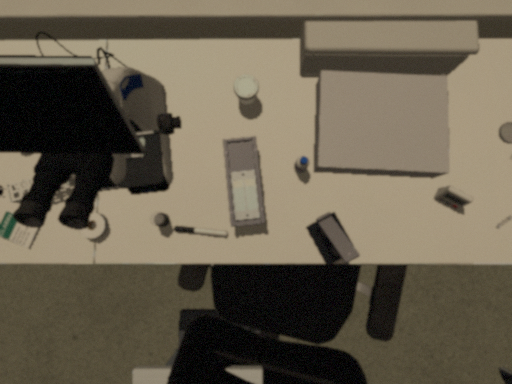

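View pics/scene0.png

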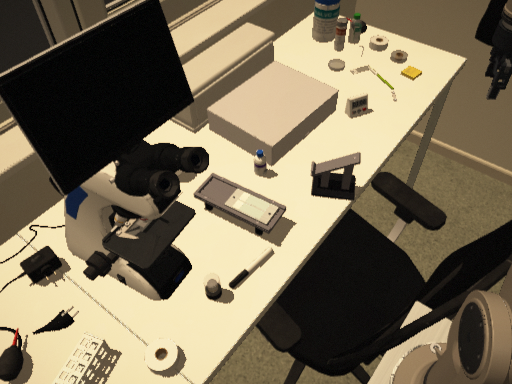

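The top view shows the tray running from (224,138) to (268,233), with the light carrier in its lower part. The rest is near (333,238), the bottle at (302,162), the marker at (175-228,231) and the case at (162,219). In the scene view the rest is at (335,172) and the tray at (240,203).

```bash
python3 - <<'E'
import cv2
a=cv2.imread("pics/top0.png")[125:275,210:370]; a=cv2.resize(a,None,fx=4,fy=4,interpolation=cv2.INTER_CUBIC)
cv2.imwrite("pics/topcrop.png",cv2.convertScaleAbs(a,alpha=1.5,beta=10))
b=cv2.imread("pics/scene0.png")[140:240,185:370]; b=cv2.resize(b,None,fx=4.3,fy=4.3,interpolation=cv2.INTER_CUBIC)
cv2.imwrite("pics/scenecrop.png",cv2.convertScaleAbs(b,alpha=1.5,beta=10))
E
```

```text
(no output)
```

View pics/topcrop.png

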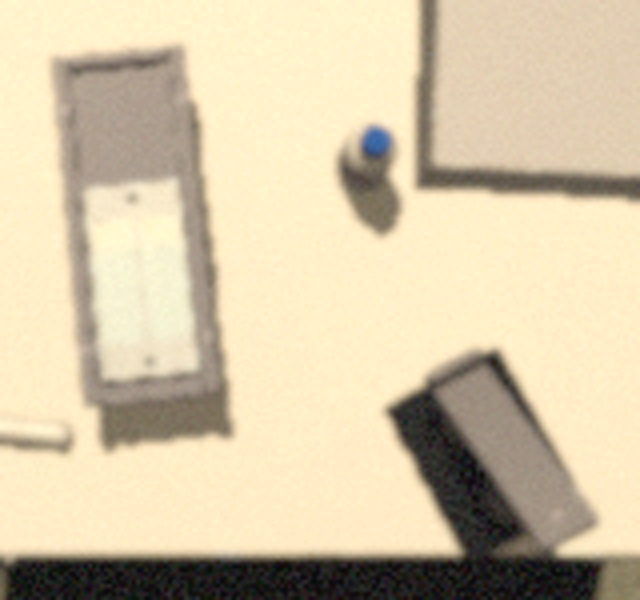

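View pics/scenecrop.png

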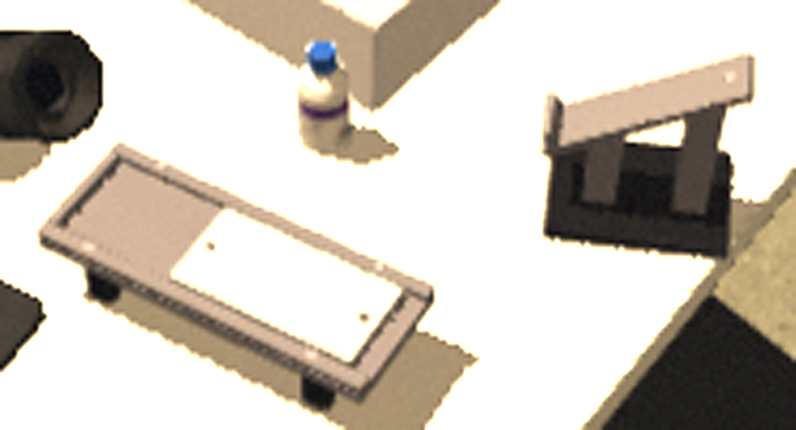

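The crops are clear. The carrier has its near end short of the open end, with bare floor behind it. The rest's ledge is at crop (465,370), and the slab rises toward (575,535). I'll measure these next.

```bash
cat > h.py <<'E'
from station import *
import cv2, numpy as np
C={n:calibration(n) for n in("top","scene")}
def ray(n,uv,z):
    c=C[n];K,R,t=c["intrinsics"],c["R"],c["t"];uv=np.atleast_2d(uv).astype(float)
    d=(R.T@np.linalg.inv(K)@np.c_[uv,np.ones(len(uv))].T).T;o=-R.T@t
    return o+d*((z-o[2])/d[:,2])[:,None]
def cloud(n,d):
    c=C[n];K,R,t=c["intrinsics"],c["R"],c["t"];v,u=np.mgrid[:384,:512]
    p=np.stack([(u-K[0,2])*d/K[0,0],(v-K[1,2])*d/K[1,1],d],-1)
    return (p-t)@R
def proj(n,X):
    c=C[n];p=(c["R"]@np.atleast_2d(X).T).T+c["t"];q=(c["intrinsics"]@p.T).T;return q[:,:2]/q[:,2:]
E
python3 - <<'E'
from h import *
np.set_printoptions(precision=4,suppress=True)
for n in("top","scene"):
    img=cv2.imread(f"pics/{n}0.png");d=np.load(f"{n}0.npy");P=cloud(n,d)
    X,Y,Z=P[...,0],P[...,1],P[...,2]
    desk=(d>0)&(abs(Z)<.02)&(X>.45)&(X<.75)&(Y<0)&(Y>-.3);print(n,"desk z",np.median(Z[desk]),Z[desk].std())
    m=(d>0)&(X>.38)&(X<.60)&(Y<-.17)&(Y>-.42)&(Z>.05)&(Z<.16)
    Q=P[m];print("rest n",len(Q))
    if len(Q)>50:
        # robust plane via iterations
        S=Q
        for _ in range(8):
            c=S.mean(0);w=np.linalg.svd(S-c)[2][2];w*=np.sign(w[2]);r=(Q-c)@w;S=Q[abs(r)<.004]
        print("plane",len(S),c,w,"tilt",np.degrees(np.arccos(w[2])),"upslope yaw",np.degrees(np.arctan2(-w[1],-w[0])))
        a=cv2.minAreaRect(S[:,:2].astype(np.float32)*1000);print(a)
    # tray+carrier
    m=(d>0)&(X>.40)&(X<.80)&(Y>-.16)&(Y<.03)&(Z>.042)&(Z<.066)
    m=cv2.morphologyEx(m.astype(np.uint8),cv2.MORPH_OPEN,np.ones((3,3)))
    k=max(cv2.findContours(m,0,2)[0],key=cv2.contourArea)
    W=ray(n,k[:,0],.056)
    r=cv2.minAreaRect((W[:,:2]*1000).astype(np.float32));print("tray depthmask",r,cv2.boxPoints(r))
    g=cv2.cvtColor(img,cv2.COLOR_BGR2GRAY)
    mm=np.zeros_like(m);cv2.drawContours(mm,[k],-1,1,-1);mm=cv2.erode(mm,np.ones((3,3)))
    th,_=cv2.threshold(g[mm>0].reshape(-1,1),0,255,cv2.THRESH_OTSU)
    b=((g>th)&(mm>0)).astype(np.uint8);k=max(cv2.findContours(b,0,2)[0],key=cv2.contourArea)
    W=ray(n,k[:,0],.056);r=cv2.minAreaRect((W[:,:2]*1000).astype(np.float32));print("carrier",th,r,cv2.boxPoints(r))
E
```

```text
top desk z -0.0011496289987984107 0.0028589974174041484
rest n 868
plane 771 [ 0.4648 -0.335   0.0896] [0.4389 0.238  0.8664] tilt 29.951847970033683 upslope yaw -151.52506245630934
((469.867431640625, -332.599609375), (115.48487854003906, 36.24258804321289), 28.451229095458984)
tray depthmask ((606.7000732421875, -113.30165100097656), (219.5503692626953, 83.65655517578125), 5.868985652923584) [[ 493.2232  -82.9176]
 [ 501.7774 -166.1356]
 [ 720.1769 -143.6857]
 [ 711.6227  -60.4677]]
carrier 123.0 ((573.1392211914062, -116.03889465332031), (119.88461303710938, 60.295021057128906), 5.896809101104736) [[ 510.4168  -92.2092]
 [ 516.6114 -152.1852]
 [ 635.8616 -139.8686]
 [ 629.6671  -79.8926]]
scene desk z -0.0004497344316874567 0.003489378756533623
rest n 735
plane 207 [ 0.4654 -0.3304  0.0849] [-0.0598  0.7771  0.6265] tilt 51.207719362432776 upslope yaw -85.60167273583308
((469.4917297363281, -327.7322692871094), (114.71869659423828, 27.688344955444336), 25.85703468322754)
tray depthmask ((603.9327392578125, -108.71652221679688), (223.93849182128906, 91.40568542480469), 5.844141960144043) [[ 487.8919  -74.6522]
 [ 497.199  -165.5828]
 [ 719.9736 -142.7808]
 [ 710.6665  -51.8502]]
carrier 158.0 ((572.4832153320312, -117.17567443847656), (119.15988159179688, 59.12592315673828), 6.130199432373047) [[ 510.087   -94.1442]
 [ 516.4009 -152.932 ]
 [ 634.8795 -140.2072]
 [ 628.5655  -81.4193]]
```

Call:
drive_tool(
  increments=[
    {"wz": 7.6, "claw": 0},
    {"wz": 7.7, "claw": 0},
    {"dx": 0.0288, "dy": -0.0297},
    {"dx": 0.0288, "dy": -0.0297},
    {"dx": 0.0288, "dy": -0.0297},
    {"dx": 0.0288, "dy": -0.0297},
    {"dx": 0.0288, "dy": -0.0297},
    {"dx": 0.0288, "dy": -0.0297},
    {"dx": 0.0288, "dy": -0.0297},
    {"dx": 0.0288, "dy": -0.0297},
    {"dx": 0.0288, "dy": -0.0297},
    {"dx": 0.0288, "dy": -0.0297},
    {"dx": 0.0288, "dy": -0.0297},
    {"dx": 0.0288, "dy": -0.0297},
    {"dx": 0.0288, "dy": -0.0297},
    {"dx": 0.0288, "dy": -0.0297},
    {"dx": 0.0288, "dy": -0.0297},
    {"dx": 0.0288, "dy": -0.0297},
  ],
  newtons=60,
)

```text
schema error: expected keys claw, dx, dy, dz, wx, wy, wz
```

```bash
cat >> h.py <<'E'
from scipy.spatial.transform import Rotation as Ro
def pose():
    o=get_obs();q=o["tool_rot"];return o,Ro.from_quat([q[1],q[2],q[3],q[0]])
def to(p,R=None):
    o,r=pose();d=r.inv().apply(np.array(p)-o["eef_pos"]);s=f"d {d.round(4)}"
    if R is not None:s+=f" w {(r.inv()*R).as_rotvec(degrees=True).round(2)}"
    return s
def T(x,y,z,yaw=5.88,c=(.6067,-.1133)):  # tray frame -> world
    a=np.radians(yaw);return np.array([c[0]+x*np.cos(a)-y*np.sin(a),c[1]+x*np.sin(a)+y*np.cos(a),z])
def rot(x,z): x=np.array(x)/np.linalg.norm(x);z=np.array(z)/np.linalg.norm(z);return Ro.from_matrix(np.c_[x,np.cross(z,x),z])
def down(yaw): a=np.radians(yaw);return rot([np.cos(a),np.sin(a),0],[0,0,-1])
E
python3 - <<'E'
from h import *
np.set_printoptions(precision=4,suppress=True)
o,r=pose();print(o["t"],o["eef_pos"],o["contact_force"],o["gripper_width"],to(T(.048,0,.100),down(5.88)))
# rest profile
P=cloud("top",np.load("top0.npy"));X,Y,Z=P[...,0],P[...,1],P[...,2]
m=(X>.36)&(X<.60)&(Y<-.2)&(Y>-.42)&(Z>.04)&(Z<.17);Q=P[m]+[0,0,.0011]
for yaw in(-151.5,):
    a=np.radians(yaw);e=np.array([np.cos(a),np.sin(a),0]);l=np.array([-np.sin(a),np.cos(a),0]);c30,s30=np.cos(np.pi/6),.5
    ex=e*c30+[0,0,s30];ez=-e*s30+[0,0,c30]
    O=np.array([.51,-.3105,.06]);s=(Q-O)@ex;h=(Q-O)@ez;y=(Q-O)@l
    print("h on slab",np.median(h[(s>.02)&(s<.11)]))
    for b in np.arange(-.02,.135,.005):
        k=(s>=b)&(s<b+.005)
        if k.sum()>2:
            print(round(b,3),k.sum(),np.median(h[k]).round(4),np.median(y[k]).round(4),np.percentile(y[k],[2,98]).round(4))
E
```

```text
0.1 [ 0.2438 -0.6289  0.2554] [ 0.0909 -0.0004 -0.4638] 1.0002612513548348 d [ 0.571  -0.3367  0.1559] w [-0.09  0.02 15.31]
h on slab 0.0008262272131602981
-0.01 19 0.0126 -0.0 [-0.017   0.0179]
-0.005 67 0.0079 0.0 [-0.0166  0.0174]
0.0 26 0.0005 0.0007 [-0.0165  0.0173]
0.005 29 0.0009 -0.0012 [-0.0173  0.0177]
0.01 32 0.0009 0.0006 [-0.0164  0.0168]
0.015 28 0.0011 -0.0042 [-0.0169  0.0171]
0.02 37 0.0013 -0.0008 [-0.0166  0.0171]
0.025 26 0.0008 0.0007 [-0.0166  0.0171]
0.03 30 0.0008 -0.0013 [-0.0172  0.0169]
0.035 28 0.0004 0.0 [-0.0163  0.0165]
0.04 30 0.0013 0.0002 [-0.0172  0.0174]
0.045 34 0.0002 -0.0007 [-0.017   0.0176]
0.05 33 0.0008 -0.0009 [-0.0174  0.017 ]
0.055 34 0.0005 -0.0028 [-0.0172  0.017 ]
0.06 37 0.0005 -0.0019 [-0.0168  0.0164]
0.065 35 0.0011 -0.0021 [-0.0164  0.0173]
0.07 37 0.0006 -0.0026 [-0.0171  0.0163]
0.075 38 0.0011 -0.0043 [-0.0171  0.0164]
0.08 39 0.0007 -0.0011 [-0.0174  0.0167]
0.085 33 0.0008 -0.0028 [-0.0173  0.0168]
0.09 36 0.0011 -0.0012 [-0.0174  0.0163]
0.095 38 0.0007 0.0011 [-0.0166  0.0176]
0.1 34 0.0011 -0.0019 [-0.0175  0.0158]
0.105 34 0.0012 -0.0014 [-0.0175  0.0177]
0.11 34 0.0004 -0.0001 [-0.0167  0.0165]
0.115 29 -0.0003 0.0001 [-0.0169  0.0159]
```

Call:
drive_tool(
  increments=[
    {"claw": 0, "dx": 0, "dy": 0, "dz": 0, "wx": 0, "wy": 0, "wz": 7.6},
    {"claw": 0, "dx": 0, "dy": 0, "dz": 0, "wx": 0, "wy": 0, "wz": 7.7},
    {"claw": 0, "dx": 0.033, "dy": -0.034, "dz": 0, "wx": 0, "wy": 0, "wz": 0},
    {"claw": 0, "dx": 0.033, "dy": -0.034, "dz": 0, "wx": 0, "wy": 0, "wz": 0},
    {"claw": 0, "dx": 0.033, "dy": -0.034, "dz": 0, "wx": 0, "wy": 0, "wz": 0},
    {"claw": 0, "dx": 0.033, "dy": -0.034, "dz": 0, "wx": 0, "wy": 0, "wz": 0},
    {"claw": 0, "dx": 0.033, "dy": -0.034, "dz": 0, "wx": 0, "wy": 0, "wz": 0},
    {"claw": 0, "dx": 0.033, "dy": -0.034, "dz": 0, "wx": 0, "wy": 0, "wz": 0},
    {"claw": 0, "dx": 0.033, "dy": -0.034, "dz": 0, "wx": 0, "wy": 0, "wz": 0},
    {"claw": 0, "dx": 0.033, "dy": -0.034, "dz": 0, "wx": 0, "wy": 0, "wz": 0},
    {"claw": 0, "dx": 0.033, "dy": -0.034, "dz": 0, "wx": 0, "wy": 0, "wz": 0},
    {"claw": 0, "dx": 0.033, "dy": -0.034, "dz": 0, "wx": 0, "wy": 0, "wz": 0},
    {"claw": 0, "dx": 0.033, "dy": -0.034, "dz": 0, "wx": 0, "wy": 0, "wz": 0},
    {"claw": 0, "dx": 0.033, "dy": -0.034, "dz": 0, "wx": 0, "wy": 0, "wz": 0},
    {"claw": 0, "dx": 0.033, "dy": -0.034, "dz": 0, "wx": 0, "wy": 0, "wz": 0},
    {"claw": 0, "dx": 0.032, "dy": -0.034, "dz": 0, "wx": 0, "wy": 0, "wz": 0},
    {"claw": 0, "dx": 0, "dy": 0, "dz": 0, "wx": 0, "wy": 0, "wz": 0},
  ],
  newtons=60,
)

```text
t: 2.22
eef_pos: [0.6553, -0.103, 0.2555]
tool_rot: [-0.002, 0.998, 0.055, 0.0]
contact_force: [0.1, 0.2, 0.8]
gripper_width: -0.002
grasp_force: 0.0
```

```bash
python3 - <<'E'
from h import *
o,r=pose();print(o["t"],o["eef_pos"],o["contact_force"],o["gripper_width"],to(T(.048,0,.0775),down(5.88)))
E
```

```text
2.225 [ 0.65533816 -0.10297432  0.25547696] [0.13880013 0.15417279 0.76088272] -0.00211074395276617 d [-0.0015  0.0058  0.178 ] w [-0.17 -0.01  0.42]
```

Call:
drive_tool(
  increments=[
    {"claw": 0, "dx": -0.0015, "dy": 0.0058, "dz": 0, "wx": 0, "wy": 0, "wz": 0.4},
    {"claw": 0, "dx": 0, "dy": 0, "dz": 0.04, "wx": 0, "wy": 0, "wz": 0},
    {"claw": 0, "dx": 0, "dy": 0, "dz": 0.04, "wx": 0, "wy": 0, "wz": 0},
    {"claw": 0, "dx": 0, "dy": 0, "dz": 0.04, "wx": 0, "wy": 0, "wz": 0},
    {"claw": 0, "dx": 0, "dy": 0, "dz": 0.025, "wx": 0, "wy": 0, "wz": 0},
    {"claw": 0, "dx": 0, "dy": 0, "dz": 0.015, "wx": 0, "wy": 0, "wz": 0},
    {"claw": 0, "dx": 0, "dy": 0, "dz": 0.005, "wx": 0, "wy": 0, "wz": 0},
    {"claw": 0, "dx": 0, "dy": 0, "dz": 0, "wx": 0, "wy": 0, "wz": 0},
  ],
)

```text
t: 3.22
eef_pos: [0.6531, -0.1151, 0.0919]
tool_rot: [0.0, 0.999, 0.048, 0.0]
contact_force: [0.6, -0.1, 0.7]
gripper_width: -0.003
grasp_force: 0.0
```

```bash
python3 - <<'E'
from h import *
o,r=pose();print(o["t"],o["eef_pos"],o["contact_force"],to(T(.048,0,.0775),down(5.88)))
p,d=read_camera("scene");a=cv2.resize(p[120:250,170:340],None,fx=4,fy=4,interpolation=cv2.INTER_CUBIC)
cv2.imwrite("pics/s1.png",cv2.cvtColor(cv2.convertScaleAbs(a,alpha=1.2,beta=30),cv2.COLOR_RGB2BGR))
E
```

```text
3.225 [ 0.65310489 -0.11512323  0.09193909] [ 0.60977866 -0.0586238   0.71920382] d [ 0.002  -0.0066  0.0144] w [ 0.02 -0.05 -0.43]
```

View pics/s1.png

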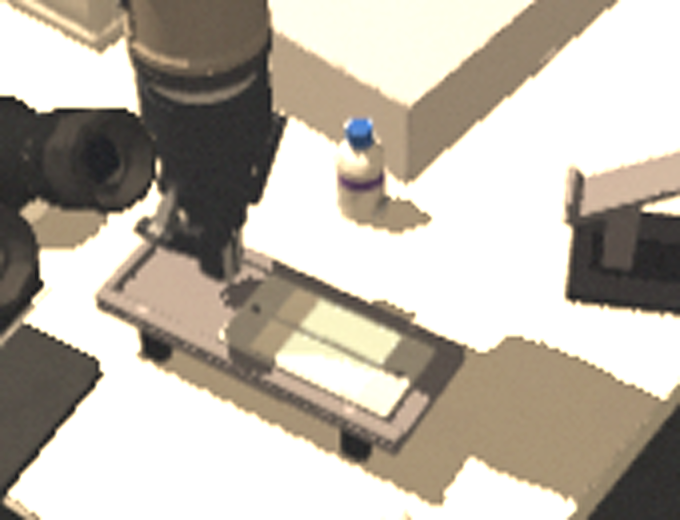

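The fingers, at crop (220,270), hover over the bare floor just behind the carrier's far end, clear of the rails, bottle and eyepieces. I'll correct the lateral offset and descend.

Call:
drive_tool(
  increments=[
    {"claw": 0, "dx": 0.002, "dy": -0.0066, "dz": 0, "wx": 0, "wy": 0, "wz": -0.4},
    {"claw": 0, "dx": 0, "dy": 0, "dz": 0, "wx": 0, "wy": 0, "wz": 0},
    {"claw": 0, "dx": 0, "dy": 0, "dz": 0.004, "wx": 0, "wy": 0, "wz": 0},
    {"claw": 0, "dx": 0, "dy": 0, "dz": 0.003, "wx": 0, "wy": 0, "wz": 0},
    {"claw": 0, "dx": 0, "dy": 0, "dz": 0.003, "wx": 0, "wy": 0, "wz": 0},
    {"claw": 0, "dx": 0, "dy": 0, "dz": 0.003, "wx": 0, "wy": 0, "wz": 0},
    {"claw": 0, "dx": 0, "dy": 0, "dz": 0, "wx": 0, "wy": 0, "wz": 0},
  ],
)

```text
t: 4.15
eef_pos: [0.6539, -0.1078, 0.0779]
tool_rot: [-0.0, 0.999, 0.051, -0.0]
contact_force: [0.6, 0.4, 0.1]
gripper_width: 0.0
grasp_force: 0.0
```

```bash
python3 - <<'E'
from h import *
o,r=pose();print(o["t"],o["eef_pos"],o["contact_force"],to(T(.048,0,.0775),down(5.88)))
E
```

```text
4.15 [ 0.65393634 -0.10779277  0.07790788] [0.58890848 0.36035336 0.1128884 ] d [0.0004 0.0006 0.0004] w [-0.01  0.04  0.  ]
```

Call:
drive_tool(
  increments=[
    {"claw": 0, "dx": -0.005, "dy": 0.0005, "dz": 0, "wx": 0, "wy": 0, "wz": 0},
    {"claw": 0, "dx": -0.005, "dy": 0, "dz": 0, "wx": 0, "wy": 0, "wz": 0},
    {"claw": 0, "dx": -0.005, "dy": 0, "dz": 0, "wx": 0, "wy": 0, "wz": 0},
    {"claw": 0, "dx": -0.005, "dy": 0, "dz": 0, "wx": 0, "wy": 0, "wz": 0},
    {"claw": 0, "dx": -0.005, "dy": 0, "dz": 0, "wx": 0, "wy": 0, "wz": 0},
    {"claw": 0, "dx": -0.005, "dy": 0, "dz": 0, "wx": 0, "wy": 0, "wz": 0},
    {"claw": 0, "dx": -0.005, "dy": 0, "dz": 0, "wx": 0, "wy": 0, "wz": 0},
    {"claw": 0, "dx": -0.005, "dy": 0, "dz": 0, "wx": 0, "wy": 0, "wz": 0},
    {"claw": 0, "dx": -0.005, "dy": 0, "dz": 0, "wx": 0, "wy": 0, "wz": 0},
    {"claw": 0, "dx": -0.005, "dy": 0, "dz": 0, "wx": 0, "wy": 0, "wz": 0},
    {"claw": 0, "dx": 0, "dy": 0, "dz": 0, "wx": 0, "wy": 0, "wz": 0},
  ],
)

```text
t: 5.52
eef_pos: [0.6039, -0.1135, 0.0783]
tool_rot: [0.0, 0.999, 0.051, -0.0]
contact_force: [0.2, -0.6, 1.1]
gripper_width: -0.002
grasp_force: 0.8
```

```bash
cat >> h.py <<'E'
def carrier(n="scene",name=None):
    p,d=read_camera(n);P=cloud(n,d);g=cv2.cvtColor(p,cv2.COLOR_RGB2GRAY)
    X,Y,Z=[P[...,i] for i in range(3)]
    if name:cv2.imwrite(f"pics/{name}.png",cv2.cvtColor(p,cv2.COLOR_RGB2BGR))
    return p,d,P
E
python3 - <<'E'
from h import *
np.set_printoptions(precision=4,suppress=True)
o,r=pose();print(o["t"],o["eef_pos"],o["contact_force"],to(T(-.019,0,.0775),down(5.88)))
p,d,P=carrier("scene","s2");a=cv2.resize(p[140:240,185:345],None,fx=4.5,fy=4.5,interpolation=cv2.INTER_CUBIC)
p2,d2,P2=carrier("top","t2");b=cv2.resize(p2[125:270,190:340],None,fx=3.1,fy=3.1,interpolation=cv2.INTER_CUBIC)
b=b[:450];a=cv2.resize(a,None,fx=.48*450/216*.0+.45,fy=.45)
c=np.zeros((450,a.shape[1]+b.shape[1],3),np.uint8);c[:a.shape[0],:a.shape[1]]=a;c[:b.shape[0],a.shape[1]:]=b
cv2.imwrite("pics/c2.png",cv2.cvtColor(cv2.convertScaleAbs(c,alpha=1.2,beta=30),cv2.COLOR_RGB2BGR))
E
```

```text
5.525 [ 0.6039 -0.1135  0.0783] [ 0.1858 -0.6237  1.1467] d [-0.0162  0.0001  0.0009] w [ 0.    0.04 -0.  ]
```

View pics/c2.png

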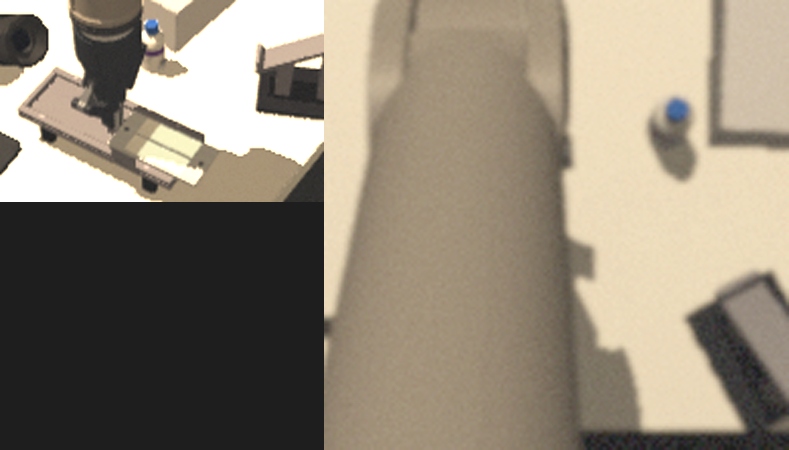

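The scene crop shows the fingers behind the carrier and its near end now past the tray's open end at about (205,180). The top view is blocked by the arm. I'll push the rest of the way.

Call:
drive_tool(
  increments=[
    {"claw": 0, "dx": -0.004, "dy": 0, "dz": 0.0008, "wx": 0, "wy": 0, "wz": 0},
    {"claw": 0, "dx": -0.004, "dy": 0, "dz": 0, "wx": 0, "wy": 0, "wz": 0},
    {"claw": 0, "dx": -0.004, "dy": 0, "dz": 0, "wx": 0, "wy": 0, "wz": 0},
    {"claw": 0, "dx": -0.003, "dy": 0, "dz": 0, "wx": 0, "wy": 0, "wz": 0},
    {"claw": 0, "dx": 0, "dy": 0, "dz": 0, "wx": 0, "wy": 0, "wz": 0},
  ],
)

```text
t: 6.25
eef_pos: [0.5888, -0.115, 0.0773]
tool_rot: [-0.0, 0.999, 0.051, -0.001]
contact_force: [0.3, -0.2, 0.4]
gripper_width: -0.002
grasp_force: 0.3
```

```bash
python3 - <<'E'
from h import *
np.set_printoptions(precision=4,suppress=True)
o,r=pose();print(o["t"],o["eef_pos"],o["contact_force"],to(T(-.019,0,.0775),down(5.88)))
p,d,P=carrier("scene","s3")
# expected corners for overhang 40 in scene, draw
for ov in(30,40,50):
    print(ov,proj("scene",[T(-.110-ov/1000,.03,.056),T(-.110-ov/1000,-.03,.056)]).round(1).tolist())
print(proj("scene",[T(-.110,.042,.056),T(-.110,-.042,.056)]).round(1).tolist())
g=cv2.cvtColor(p,cv2.COLOR_RGB2GRAY)
for y in(0,-.01,.01):
    ss=np.arange(-.19,-.07,.002);uv=proj("scene",[T(s,y,.056) for s in ss]).astype(np.float32)
    print(y,list(zip((ss*1000).round().astype(int).tolist(),cv2.remap(g,uv[:,:1],uv[:,1:],1)[:,0].tolist())))
a=cv2.resize(p[150:250,220:320],None,fx=6,fy=6,interpolation=cv2.INTER_CUBIC)
cv2.imwrite("pics/c3.png",cv2.cvtColor(cv2.convertScaleAbs(a,alpha=1,beta=20),cv2.COLOR_RGB2BGR))
E
```

```text
6.25 [ 0.5888 -0.115   0.0773] [ 0.3464 -0.2242  0.4341] d [-0.0011  0.0001 -0.0002] w [-0.    0.07 -0.  ]
30 [[282.6, 232.2], [294.9, 214.5]]
40 [[286.3, 234.0], [298.6, 216.3]]
50 [[290.2, 235.8], [302.4, 218.0]]
[[268.7, 230.3], [286.4, 206.1]]
0 [(-190, 101), (-188, 99), (-186, 101), (-184, 100), (-182, 100), (-180, 100), (-178, 100), (-176, 101), (-174, 101), (-172, 102), (-170, 101), (-168, 101), (-166, 100), (-164, 101), (-162, 100), (-160, 101), (-158, 101), (-156, 101), (-154, 100), (-152, 92), (-150, 83), (-148, 82), (-146, 80), (-144, 61), (-142, 46), (-140, 48), (-138, 71), (-136, 80), (-134, 83), (-132, 83), (-130, 83), (-128, 92), (-126, 114), (-124, 120), (-122, 114), (-120, 124), (-118, 121), (-116, 114), (-114, 125), (-112, 123), (-110, 119), (-108, 124), (-106, 123), (-104, 123), (-102, 128), (-100, 124), (-98, 127), (-96, 135), (-94, 126), (-92, 123), (-90, 133), (-88, 129), (-86, 125), (-84, 132), (-82, 128), (-80, 128), (-78, 121), (-76, 116), (-74, 120), (-72, 120)]
-0.01 [(-190, 100), (-188, 101), (-186, 101), (-184, 99), (-182, 99), (-180, 100), (-178, 101), (
[... 722 characters left out ...]
2, 101), (-180, 99), (-178, 99), (-176, 99), (-174, 100), (-172, 100), (-170, 100), (-168, 99), (-166, 99), (-164, 100), (-162, 99), (-160, 99), (-158, 99), (-156, 100), (-154, 99), (-152, 100), (-150, 152), (-148, 213), (-146, 218), (-144, 217), (-142, 218), (-140, 218), (-138, 204), (-136, 176), (-134, 151), (-132, 132), (-130, 122), (-128, 174), (-126, 193), (-124, 183), (-122, 177), (-120, 178), (-118, 179), (-116, 176), (-114, 177), (-112, 177), (-110, 177), (-108, 177), (-106, 176), (-104, 177), (-102, 177), (-100, 177), (-98, 177), (-96, 177), (-94, 178), (-92, 176), (-90, 176), (-88, 176), (-86, 177), (-84, 177), (-82, 177), (-80, 176), (-78, 176), (-76, 176), (-74, 176), (-72, 169)]
```

View pics/c3.png

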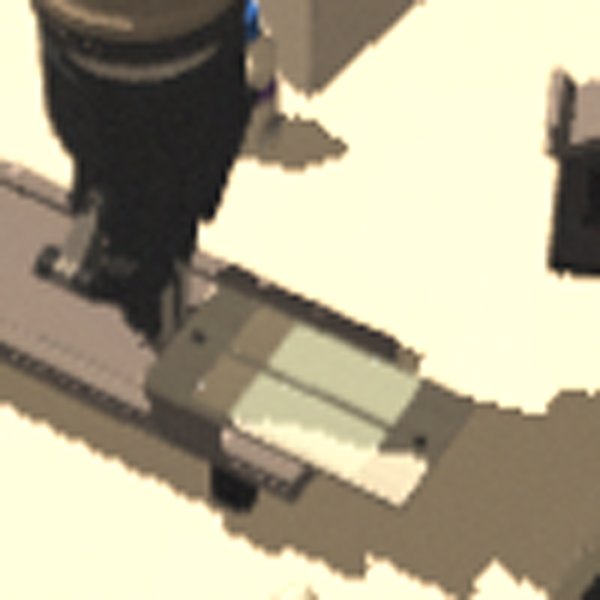

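The picture shows the carrier's near end at about (405,505)-(470,405) in the crop, an overhang of about 40 mm, still flat in the channel. I'll withdraw and move over to grasp it.

Call:
drive_tool(
  increments=[
    {"claw": 0, "dx": 0.005, "dy": 0, "dz": 0, "wx": 0, "wy": 0, "wz": 0},
    {"claw": 0, "dx": 0, "dy": 0, "dz": -0.03, "wx": 0, "wy": 0, "wz": 0},
    {"claw": 0, "dx": 0, "dy": 0, "dz": -0.04, "wx": 0, "wy": 0, "wz": 0},
    {"claw": 0.085, "dx": -0.04, "dy": 0, "dz": 0, "wx": 0, "wy": 0, "wz": 0},
    {"claw": 0.085, "dx": -0.04, "dy": 0, "dz": 0, "wx": 0, "wy": 0, "wz": 0},
    {"claw": 0.085, "dx": -0.037, "dy": 0, "dz": 0, "wx": 0, "wy": 0, "wz": 0},
    {"claw": 0.085, "dx": 0, "dy": 0, "dz": 0, "wx": 0, "wy": 0, "wz": 0},
    {"claw": 0.085, "dx": 0, "dy": 0, "dz": 0, "wx": 0, "wy": 0, "wz": 0},
  ],
)

```text
t: 7.3
eef_pos: [0.4791, -0.1263, 0.1477]
tool_rot: [0.0, 0.999, 0.051, 0.001]
contact_force: [0.6, 0.5, -0.4]
gripper_width: 0.99
grasp_force: 0.0
```

```bash
python3 - <<'E'
from h import *
np.set_printoptions(precision=4,suppress=True)
o,r=pose();print(o["t"],o["eef_pos"],o["contact_force"],o["gripper_width"],to(T(-.130,0,.058),down(5.88)))
p,d,P=carrier("scene","s4")
g=cv2.cvtColor(p,cv2.COLOR_RGB2GRAY)
a=cv2.resize(p[150:250,220:340],None,fx=6,fy=6,interpolation=cv2.INTER_CUBIC)
cv2.imwrite("pics/c4.png",cv2.cvtColor(cv2.convertScaleAbs(a,alpha=1,beta=20),cv2.COLOR_RGB2BGR))
print(T(-.13,.057,0), "marker tip", ray("top",[228,233],.015))
E
```

```text
7.3 [ 0.4791 -0.1263  0.1477] [ 0.6371  0.4769 -0.4051] 0.9896941865790337 d [-0.0018  0.0001  0.0897] w [ 0.   -0.06  0.02]
[ 0.4715 -0.0699  0.    ] marker tip [[ 0.4791 -0.0734  0.015 ]]
```

View pics/c4.png

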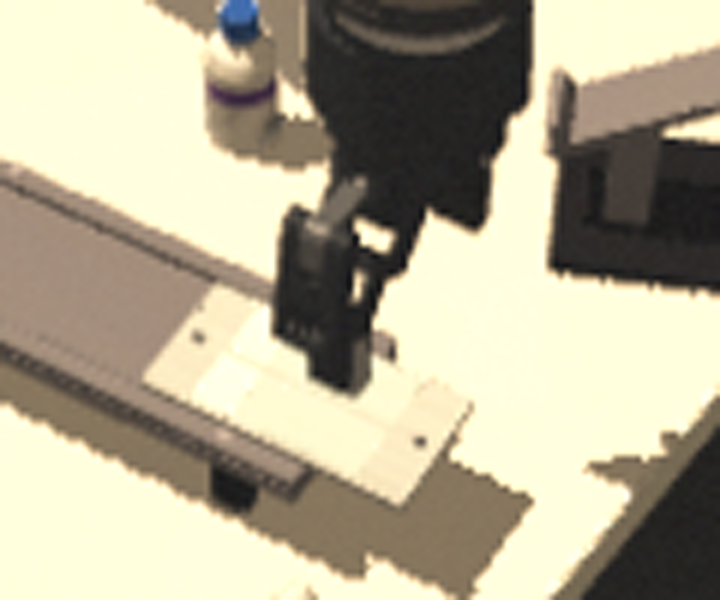

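The open gripper stands squarely over the overhang, with the carrier's end edge at crop (405,505)-(470,405). Next I descend and close.

Call:
drive_tool(
  increments=[
    {"claw": 0.085, "dx": -0.0018, "dy": 0, "dz": 0.03, "wx": 0, "wy": 0, "wz": 0},
    {"claw": 0.085, "dx": 0, "dy": 0, "dz": 0.03, "wx": 0, "wy": 0, "wz": 0},
    {"claw": 0.085, "dx": 0, "dy": 0, "dz": 0.02, "wx": 0, "wy": 0, "wz": 0},
    {"claw": 0.085, "dx": 0, "dy": 0, "dz": 0.0097, "wx": 0, "wy": 0, "wz": 0},
    {"claw": 0.085, "dx": 0, "dy": 0, "dz": 0, "wx": 0, "wy": 0, "wz": 0},
    {"claw": 0.085, "dx": 0, "dy": 0, "dz": 0, "wx": 0, "wy": 0, "wz": 0},
  ],
)

```text
t: 8.1
eef_pos: [0.4772, -0.1266, 0.0584]
tool_rot: [0.0, 0.999, 0.051, 0.001]
contact_force: [0.1, -0.9, 0.1]
gripper_width: 0.997
grasp_force: 0.0
```

Call:
drive_tool(
  increments=[
    {"claw": 0.055, "dx": 0, "dy": 0, "dz": 0, "wx": 0, "wy": 0, "wz": 0},
    {"claw": 0.055, "dx": 0, "dy": 0, "dz": 0, "wx": 0, "wy": 0, "wz": 0},
    {"claw": 0.055, "dx": 0, "dy": 0, "dz": 0, "wx": 0, "wy": 0, "wz": 0},
    {"claw": 0.04, "dx": 0, "dy": 0, "dz": 0, "wx": 0, "wy": 0, "wz": 0},
    {"claw": 0.04, "dx": 0, "dy": 0, "dz": 0, "wx": 0, "wy": 0, "wz": 0},
    {"claw": 0.04, "dx": 0, "dy": 0, "dz": 0, "wx": 0, "wy": 0, "wz": 0},
  ],
  newtons=60,
)

```text
t: 8.85
eef_pos: [0.4768, -0.1267, 0.0586]
tool_rot: [0.0, 0.999, 0.051, 0.001]
contact_force: [-2.0, 0.5, 5.6]
gripper_width: 0.684
grasp_force: 62.7
```

Gripped at 63 N. Lifting straight up and checking.

Call:
drive_tool(
  increments=[
    {"claw": 0.04, "dx": 0, "dy": 0, "dz": -0.004, "wx": 0, "wy": 0, "wz": 0},
    {"claw": 0.04, "dx": 0, "dy": 0, "dz": -0.008, "wx": 0, "wy": 0, "wz": 0},
    {"claw": 0.04, "dx": 0, "dy": 0, "dz": -0.015, "wx": 0, "wy": 0, "wz": 0},
    {"claw": 0.04, "dx": 0, "dy": 0, "dz": -0.025, "wx": 0, "wy": 0, "wz": 0},
    {"claw": 0.04, "dx": 0, "dy": 0, "dz": -0.03, "wx": 0, "wy": 0, "wz": 0},
    {"claw": 0.04, "dx": 0, "dy": 0, "dz": -0.03, "wx": 0, "wy": 0, "wz": 0},
    {"claw": 0.04, "dx": 0, "dy": 0, "dz": -0.03, "wx": 0, "wy": 0, "wz": 0},
    {"claw": 0.04, "dx": 0, "dy": 0, "dz": -0.03, "wx": 0, "wy": 0, "wz": 0},
    {"claw": 0.04, "dx": 0, "dy": 0, "dz": -0.02, "wx": 0, "wy": 0, "wz": 0},
    {"claw": 0.04, "dx": 0, "dy": 0, "dz": 0, "wx": 0, "wy": 0, "wz": 0},
  ],
)

```text
t: 10.1
eef_pos: [0.4772, -0.1268, 0.2519]
tool_rot: [0.001, 0.999, 0.051, 0.002]
contact_force: [-0.0, 0.3, -2.2]
gripper_width: 0.686
grasp_force: 64.5
```

```bash
cat >> h.py <<'E'
a_=np.radians(-151.5);e_=np.array([np.cos(a_),np.sin(a_),0]);EX=e_*np.cos(np.pi/6)+[0,0,.5];EZ=-e_*.5+[0,0,np.cos(np.pi/6)];EY=np.cross(EZ,EX)
SO=np.array([.51,-.3105,.06])
def S(x,y,z):return SO+x*EX+y*EY+z*EZ
RS=rot(-EX,-EZ)
E
python3 - <<'E'
from h import *
np.set_printoptions(precision=4,suppress=True)
o,r=pose();print(o["t"],o["eef_pos"],o["contact_force"],o["gripper_width"],o["grasp_force"])
print("hover",S(.120,0,.0586),to(S(.120,0,.0586),RS))
p,d,P=carrier("scene","s5")
a=cv2.resize(p[90:250,190:350],None,fx=3.7,fy=3.7,interpolation=cv2.INTER_CUBIC)
cv2.imwrite("pics/c5.png",cv2.cvtColor(cv2.convertScaleAbs(a,alpha=1,beta=20),cv2.COLOR_RGB2BGR))
# carrier plane in tool frame from depth, region ahead of the fingers
Q=r.inv().apply((P[d>0]-o["eef_pos"]));k=(Q[:,0]>.02)&(Q[:,0]<.115)&(abs(Q[:,1])<.04)&(abs(Q[:,2])<.03);q=Q[k]
c=q.mean(0);w=np.linalg.svd(q-c)[2][2];w*=np.sign(w[2]);print(k.sum(),c,w,np.percentile(q,[1,99],axis=0))
E
```

```text
10.1 [ 0.4772 -0.1268  0.2519] [-0.0321  0.3157 -2.2272] 0.6863953554341677 64.52867031097412
hover [ 0.4444 -0.3461  0.1707] d [-0.0554  0.2147  0.0812] w [ -5.81 -29.81 -22.13]
581 [ 0.0703 -0.0047  0.0042] [-0.0158  0.0184  0.9997] [[ 0.0271 -0.0306  0.0014]
 [ 0.0997  0.0295  0.009 ]]
```

View pics/c5.png

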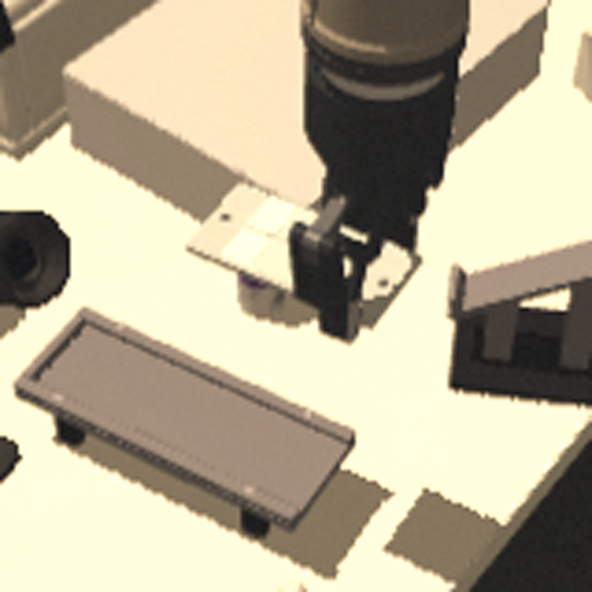

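The carrier is held level by the two fingers, clear of the tray. I'll carry it over to the rest and tilt it.

Call:
drive_tool(
  increments=[
    {"claw": 0.04, "dx": -0.005, "dy": 0.02, "dz": 0, "wx": 0, "wy": 0, "wz": 0},
    {"claw": 0.04, "dx": -0.01, "dy": 0.035, "dz": 0, "wx": 0, "wy": 0, "wz": 0},
    {"claw": 0.04, "dx": -0.01, "dy": 0.04, "dz": 0, "wx": 0, "wy": 0, "wz": 0},
    {"claw": 0.04, "dx": -0.01, "dy": 0.04, "dz": 0, "wx": 0, "wy": 0, "wz": 0},
    {"claw": 0.04, "dx": -0.01, "dy": 0.04, "dz": 0, "wx": 0, "wy": 0, "wz": 0},
    {"claw": 0.04, "dx": -0.01, "dy": 0.03, "dz": 0, "wx": 0, "wy": 0, "wz": 0},
    {"claw": 0.04, "dx": 0, "dy": 0.01, "dz": 0, "wx": 0, "wy": 0, "wz": 0},
    {"claw": 0.04, "dx": 0, "dy": 0, "dz": 0, "wx": -0.97, "wy": -4.97, "wz": -3.69},
    {"claw": 0.04, "dx": 0, "dy": 0, "dz": 0, "wx": -0.97, "wy": -4.97, "wz": -3.69},
    {"claw": 0.04, "dx": 0, "dy": 0, "dz": 0, "wx": -0.97, "wy": -4.97, "wz": -3.69},
    {"claw": 0.04, "dx": 0, "dy": 0, "dz": 0, "wx": -0.97, "wy": -4.97, "wz": -3.69},
    {"claw": 0.04, "dx": 0, "dy": 0, "dz": 0, "wx": -0.97, "wy": -4.97, "wz": -3.69},
    {"claw": 0.04, "dx": 0, "dy": 0, "dz": 0, "wx": -0.97, "wy": -4.97, "wz": -3.69},
    {"claw": 0.04, "dx": 0, "dy": 0, "dz": 0, "wx": 0, "wy": 0, "wz": 0},
    {"claw": 0.04, "dx": 0, "dy": 0, "dz": 0, "wx": 0, "wy": 0, "wz": 0},
  ],
)

```text
t: 12.02
eef_pos: [0.4436, -0.3458, 0.2495]
tool_rot: [0.063, 0.936, 0.238, -0.252]
contact_force: [-0.9, -0.4, -1.8]
gripper_width: 0.684
grasp_force: 64.5
```

```bash
python3 - <<'E'
from h import *
np.set_printoptions(precision=4,suppress=True)
o,r=pose();print(o["t"],o["eef_pos"],o["contact_force"],o["gripper_width"],o["grasp_force"],o["q"])
print("hover",S(.108,0,.030),to(S(.108,0,.030),RS))
E
```

```text
12.025 [ 0.4436 -0.3458  0.2495] [-0.8998 -0.4017 -1.7932] 0.6842978821846365 64.52540874481201 [ 0.357   0.4634 -0.015   1.6922  0.3958  1.3739 -0.8864]
hover [ 0.441 -0.348  0.14 ] d [0.0521 0.0009 0.0965] w [-0.14  0.12  0.04]
```

Call:
drive_tool(
  increments=[
    {"claw": 0.04, "dx": 0.011, "dy": 0.0009, "dz": 0.02, "wx": -0.14, "wy": 0.12, "wz": 0},
    {"claw": 0.04, "dx": 0.016, "dy": 0, "dz": 0.03, "wx": 0, "wy": 0, "wz": 0},
    {"claw": 0.04, "dx": 0.016, "dy": 0, "dz": 0.03, "wx": 0, "wy": 0, "wz": 0},
    {"claw": 0.04, "dx": 0.009, "dy": 0, "dz": 0.0165, "wx": 0, "wy": 0, "wz": 0},
    {"claw": 0.04, "dx": 0, "dy": 0, "dz": 0, "wx": 0, "wy": 0, "wz": 0},
    {"claw": 0.04, "dx": 0, "dy": 0, "dz": 0, "wx": 0, "wy": 0, "wz": 0},
  ],
)

```text
t: 12.78
eef_pos: [0.4418, -0.349, 0.1414]
tool_rot: [0.064, 0.936, 0.238, -0.251]
contact_force: [0.6, 0.1, -1.1]
gripper_width: 0.683
grasp_force: 64.5
```

```bash
cat >> h.py <<'E'
def plane():
    o,r=pose();p,d,P=carrier("scene")
    D=(P[d>0]-SO);s,y,h=D@EX,D@EY,D@EZ
    t=o["eef_pos"]-SO;print("tcp in seat",[(t@v).round(4) for v in(EX,EY,EZ)])
    hh=t@EZ
    k=(s>.005)&(s<t@EX-.02)&(abs(y)<.04)&(abs(h-hh+.0026)<.012);A=np.c_[s[k]-.05,y[k],np.ones(k.sum())]
    f=np.linalg.lstsq(A,h[k],rcond=None)[0];res=h[k]-A@f;g=abs(res)<.006
    f=np.linalg.lstsq(A[g],h[k][g],rcond=None)[0]
    print(g.sum(),"slope x,y deg",np.degrees(f[:2]).round(2),"top h at s=50:",f[2].round(4),"y 2-98",np.percentile(y[k][g],[2,98]).round(4),"s",np.percentile(s[k][g],[1,99]).round(4))
    return p
E
python3 - <<'E'
from h import *
np.set_printoptions(precision=4,suppress=True)
o,r=pose();print(o["t"],o["eef_pos"],o["contact_force"],o["grasp_force"],to(S(.1025,0,.0136),RS))
p=plane()
a=cv2.resize(p[90:230,280:420],None,fx=4.2,fy=4.2,interpolation=cv2.INTER_CUBIC)
cv2.imwrite("pics/c6.png",cv2.cvtColor(cv2.convertScaleAbs(a,alpha=1,beta=20),cv2.COLOR_RGB2BGR))
E
```

```text
12.775 [ 0.4418 -0.349   0.1414] [ 0.6085  0.1031 -1.0676] 64.50619697570801 d [ 0.006  -0.0013  0.0178] w [ 0.09 -0.01  0.01]
tcp in seat [np.float64(0.1085), np.float64(0.0013), np.float64(0.0314)]
422 slope x,y deg [1.08 1.25] top h at s=50: 0.0272 y 2-98 [-0.0306  0.0284] s [0.0087 0.0833]
```

View pics/c6.png

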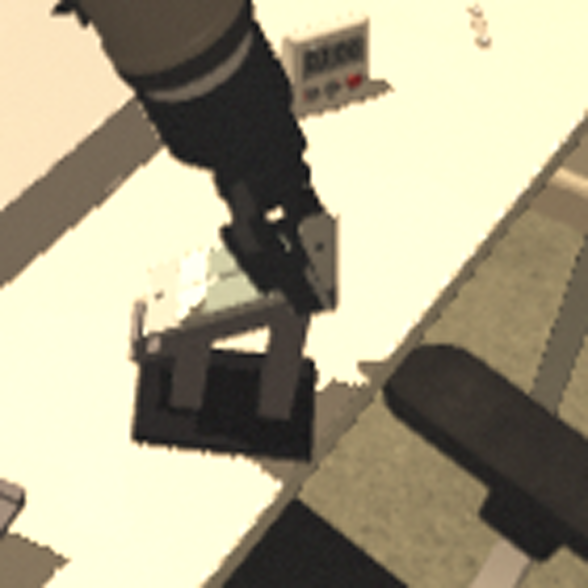

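The carrier is parallel over the rest, with its lower end just above the ledge at crop (140,330). I'll check whether the ~1° tilt is real or camera bias.

```bash
python3 - <<'E'
from h import *
P=cloud("scene",np.load("scene0.npy"));Q=P.reshape(-1,3)
for lo,hi in(((.40,-.27,-.012),(.62,-.18,.012)),((.38,-.2,-.012),(.60,0,.012)),((.515,-.15,.045),(.64,-.085,.067))):
    S_=Q[((Q>lo)&(Q<hi)).all(1)];c=S_.mean(0);A=np.c_[S_[:,:2]-c[:2],np.ones(len(S_))];f=np.linalg.lstsq(A,S_[:,2],rcond=None)[0]
    print(len(S_),c.round(4),"dz/dx,dz/dy deg",np.degrees(f[:2]).round(2))
    # along seat x / y
    print(np.degrees([f[:2]@e_[:2],f[:2]@[-e_[1],e_[0]]]).round(2))
D=Q-SO;s,y,h=D@EX,D@EY,D@EZ;k=(s>.01)&(s<.11)&(abs(y)<.015)&(abs(h)<.01)
A=np.c_[s[k]-.05,y[k],np.ones(k.sum())];f=np.linalg.lstsq(A,h[k],rcond=None)[0];print("seat",k.sum(),np.degrees(f[:2]),f[2])
E
```

```text
2102 [ 0.4987 -0.2278 -0.0007] dz/dx,dz/dy deg [ 0.14 -0.2 ]
[-0.02  0.24]
4457 [ 0.4815 -0.0852 -0.0005] dz/dx,dz/dy deg [0.08 0.15]
[-0.14 -0.09]
1045 [ 0.5751 -0.1171  0.0552] dz/dx,dz/dy deg [-0.57 -0.54]
[0.76 0.21]
seat 315 [-0.06962289  1.47884467] 0.0004904467278884477
```

Call:
drive_tool(
  increments=[
    {"claw": 0.04, "dx": 0.003, "dy": -0.0013, "dz": 0.008, "wx": 0, "wy": 0, "wz": 0},
    {"claw": 0.04, "dx": 0.002, "dy": 0, "dz": 0.007, "wx": 0, "wy": 0, "wz": 0},
    {"claw": 0.04, "dx": 0, "dy": 0, "dz": 0.003, "wx": 0, "wy": 0, "wz": 0},
    {"claw": 0.04, "dx": 0, "dy": 0, "dz": 0.002, "wx": 0, "wy": 0, "wz": 0},
    {"claw": 0.04, "dx": 0, "dy": 0, "dz": 0, "wx": 0, "wy": 0, "wz": 0},
    {"claw": 0.04, "dx": 0, "dy": 0, "dz": 0, "wx": 0, "wy": 0, "wz": 0},
  ],
)

```text
t: 13.58
eef_pos: [0.4357, -0.3498, 0.1209]
tool_rot: [0.064, 0.936, 0.239, -0.251]
contact_force: [-0.5, 3.2, 5.5]
gripper_width: 0.679
grasp_force: 65.1
```

```bash
cat >> h.py <<'E'
def st():
    o,r=pose();t=o["eef_pos"]-SO;f=o["contact_force"];m=o["torque"]
    print(round(o["t"],2),"seat xyz mm",[round(1000*(t@v),2) for v in(EX,EY,EZ)],"F seat",[round(f@v,1) for v in(EX,EY,EZ)],"M",[round(m@v,2) for v in(EX,EY,EZ)],"grip",round(o["grasp_force"],1),round(o["gripper_width"],3),to(S(.1,0,.0086),RS))
E
python3 - <<'E'
from h import *
st()
E
```

```text
13.57 seat xyz mm [np.float64(103.22), np.float64(-0.96), np.float64(10.74)] F seat [np.float64(1.8), np.float64(-3.1), np.float64(5.3)] M [np.float64(-0.68), np.float64(0.15), np.float64(0.06)] grip 65.1 0.679 d [0.0032 0.001  0.0021] w [0.02 0.06 0.1 ]
```

Call:
drive_tool(
  increments=[
    {"claw": 0.04, "dx": 0, "dy": 0.001, "dz": 0, "wx": 0, "wy": 0, "wz": 0},
    {"claw": 0.04, "dx": 0.001, "dy": 0, "dz": 0, "wx": 0, "wy": 0, "wz": 0},
    {"claw": 0.04, "dx": 0.001, "dy": 0, "dz": 0, "wx": 0, "wy": 0, "wz": 0},
    {"claw": 0.04, "dx": 0, "dy": 0, "dz": 0.001, "wx": 0, "wy": 0, "wz": 0},
    {"claw": 0.04, "dx": 0, "dy": 0, "dz": 0, "wx": 0, "wy": 0, "wz": 0},
  ],
)

```text
t: 14.2
eef_pos: [0.4374, -0.3505, 0.1202]
tool_rot: [0.064, 0.936, 0.238, -0.252]
contact_force: [-2.5, 4.1, 14.9]
gripper_width: 0.681
grasp_force: 65.8
```

```bash
python3 - <<'E'
from h import *
st();plane()
E
```

```text
14.2 seat xyz mm [np.float64(101.91), np.float64(0.53), np.float64(10.63)] F seat [np.float64(7.6), np.float64(-4.8), np.float64(12.8)] M [np.float64(-1.08), np.float64(-0.57), np.float64(0.18)] grip 65.8 0.681 d [ 0.0019 -0.0005  0.002 ] w [0.06 0.1  0.05]
tcp in seat [np.float64(0.1019), np.float64(0.0005), np.float64(0.0106)]
393 slope x,y deg [0.79 1.4 ] top h at s=50: 0.0068 y 2-98 [-0.0315  0.0267] s [0.0057 0.0768]
```

Call:
drive_tool(
  increments=[
    {"claw": 0.04, "dx": 0.001, "dy": -0.0005, "dz": 0, "wx": 0, "wy": 0, "wz": 0},
    {"claw": 0.04, "dx": 0.001, "dy": 0, "dz": 0, "wx": 0, "wy": 0, "wz": 0},
    {"claw": 0.04, "dx": 0, "dy": 0, "dz": 0, "wx": 0, "wy": 0, "wz": 0},
  ],
)

```text
t: 14.62
eef_pos: [0.4382, -0.3503, 0.1197]
tool_rot: [0.065, 0.936, 0.238, -0.252]
contact_force: [-2.2, 2.7, 15.1]
gripper_width: 0.684
grasp_force: 65.9
```

```bash
python3 - <<'E'
from h import *
st()
E
```

```text
14.62 seat xyz mm [np.float64(100.99), np.float64(0.75), np.float64(10.65)] F seat [np.float64(8.1), np.float64(-3.4), np.float64(12.7)] M [np.float64(-0.8), np.float64(-1.14), np.float64(0.16)] grip 65.9 0.684 d [ 0.001  -0.0007  0.002 ] w [ 0.1   0.18 -0.01]
```

Call:
drive_tool(
  increments=[
    {"claw": 0.04, "dx": 0.001, "dy": -0.0005, "dz": 0, "wx": 0, "wy": 0, "wz": 0},
    {"claw": 0.04, "dx": 0.001, "dy": 0, "dz": 0, "wx": 0, "wy": 0, "wz": 0},
    {"claw": 0.04, "dx": 0, "dy": 0, "dz": 0, "wx": 0, "wy": 0, "wz": 0},
  ],
)

```text
t: 15.0
eef_pos: [0.4397, -0.3496, 0.1187]
tool_rot: [0.065, 0.936, 0.238, -0.252]
contact_force: [-1.1, 0.9, 15.1]
gripper_width: 0.684
grasp_force: 65.8
```

```bash
python3 - <<'E'
from h import *
st()
E
```

```text
15.0 seat xyz mm [np.float64(99.02), np.float64(0.81), np.float64(10.66)] F seat [np.float64(8.0), np.float64(-1.4), np.float64(12.8)] M [np.float64(-0.47), np.float64(-1.04), np.float64(0.16)] grip 65.8 0.684 d [-0.001  -0.0008  0.0021] w [ 0.16  0.16 -0.04]
```

Call:
drive_tool(
  increments=[
    {"claw": 0.04, "dx": 0.001, "dy": -0.0008, "dz": 0, "wx": 0, "wy": 0, "wz": 0},
    {"claw": 0.04, "dx": 0, "dy": 0, "dz": 0, "wx": 0, "wy": 0, "wz": 0},
    {"claw": 0.04, "dx": 0.001, "dy": 0, "dz": 0, "wx": 0, "wy": 0, "wz": 0},
    {"claw": 0.04, "dx": 0, "dy": 0, "dz": 0, "wx": 0, "wy": 0, "wz": 0},
  ],
)

```text
t: 15.5
eef_pos: [0.4399, -0.3494, 0.1186]
tool_rot: [0.066, 0.936, 0.237, -0.253]
contact_force: [-4.2, -2.1, 18.3]
gripper_width: 0.683
grasp_force: 66.0
```

```bash
python3 - <<'E'
from h import *
st();p=plane()
cv2.imwrite("pics/s7.png",p[:,:,::-1])
E
```

```text
15.5 seat xyz mm [np.float64(98.68), np.float64(0.75), np.float64(10.66)] F seat [np.float64(13.3), np.float64(-0.2), np.float64(13.5)] M [np.float64(-0.3), np.float64(-2.01), np.float64(0.22)] grip 66.0 0.683 d [-0.0013 -0.0008  0.0021] w [ 0.18  0.29 -0.11]
tcp in seat [np.float64(0.0987), np.float64(0.0008), np.float64(0.0107)]
369 slope x,y deg [-0.19  1.06] top h at s=50: 0.0066 y 2-98 [-0.0309  0.027 ] s [0.0057 0.0758]
```

Call:
drive_tool(
  increments=[
    {"claw": 0.04, "dx": -0.001, "dy": -0.0007, "dz": 0.001, "wx": 0, "wy": 0, "wz": 0},
    {"claw": 0.04, "dx": 0, "dy": 0, "dz": 0.001, "wx": 0, "wy": 0, "wz": 0},
    {"claw": 0.04, "dx": 0, "dy": 0, "dz": 0, "wx": 0, "wy": 0, "wz": 0},
  ],
)

```text
t: 15.92
eef_pos: [0.4399, -0.3494, 0.1185]
tool_rot: [0.067, 0.936, 0.237, -0.251]
contact_force: [0.7, 0.3, 26.7]
gripper_width: 0.683
grasp_force: 66.7
```

```bash
python3 - <<'E'
from h import *
st();p=plane()
a=cv2.resize(p[90:230,280:420],None,fx=4.2,fy=4.2,interpolation=cv2.INTER_CUBIC)
cv2.imwrite("pics/c7.png",cv2.cvtColor(cv2.convertScaleAbs(a,alpha=1,beta=20),cv2.COLOR_RGB2BGR))
E
```

```text
15.93 seat xyz mm [np.float64(98.72), np.float64(0.71), np.float64(10.59)] F seat [np.float64(12.7), np.float64(0.1), np.float64(23.4)] M [np.float64(-0.57), np.float64(-2.17), np.float64(0.23)] grip 66.7 0.683 d [-0.0013 -0.0007  0.002 ] w [ 0.31  0.14 -0.12]
tcp in seat [np.float64(0.0987), np.float64(0.0007), np.float64(0.0106)]
367 slope x,y deg [-0.03  1.29] top h at s=50: 0.0067 y 2-98 [-0.0308  0.0279] s [0.0055 0.0752]
```

It lies flush: its measured slope matches the seat's, and pressing doesn't move it. It is also against the ledge. I'll ease the pressure, let go and back off.

Call:
drive_tool(
  increments=[
    {"claw": 0.04, "dx": 0, "dy": 0, "dz": -0.001, "wx": 0, "wy": 0, "wz": 0},
    {"claw": 0.04, "dx": 0, "dy": 0, "dz": -0.001, "wx": 0, "wy": 0, "wz": 0},
    {"claw": 0.062, "dx": 0, "dy": 0, "dz": 0, "wx": 0, "wy": 0, "wz": 0},
    {"claw": 0.066, "dx": 0, "dy": 0, "dz": 0, "wx": 0, "wy": 0, "wz": 0},
    {"claw": 0.072, "dx": 0, "dy": 0, "dz": 0, "wx": 0, "wy": 0, "wz": 0},
    {"claw": 0.082, "dx": 0, "dy": 0, "dz": 0, "wx": 0, "wy": 0, "wz": 0},
    {"claw": 0.082, "dx": 0, "dy": 0, "dz": 0, "wx": 0, "wy": 0, "wz": 0},
    {"claw": 0.082, "dx": 0, "dy": 0, "dz": 0, "wx": 0, "wy": 0, "wz": 0},
  ],
  newtons=20,
)

```text
t: 16.98
eef_pos: [0.4397, -0.346, 0.116]
tool_rot: [0.064, 0.936, 0.238, -0.251]
contact_force: [-0.6, -0.6, -0.8]
gripper_width: 0.964
grasp_force: 0.0
```

```bash
python3 - <<'E'
from h import *
st();p=plane()
E
```

```text
16.98 seat xyz mm [np.float64(96.23), np.float64(-2.33), np.float64(9.11)] F seat [np.float64(0.3), np.float64(0.2), np.float64(-1.1)] M [np.float64(0.03), np.float64(0.5), np.float64(0.02)] grip 0.0 0.964 d [-0.0038  0.0023  0.0005] w [0.02 0.07 0.09]
tcp in seat [np.float64(0.0962), np.float64(-0.0023), np.float64(0.0091)]
319 slope x,y deg [-0.27  0.8 ] top h at s=50: 0.0067 y 2-98 [-0.0314  0.0271] s [0.0054 0.0616]
```

Call:
drive_tool(
  increments=[
    {"claw": 0.085, "dx": 0, "dy": 0.0023, "dz": 0, "wx": 0, "wy": 0, "wz": 0},
    {"claw": 0.085, "dx": 0, "dy": 0, "dz": -0.015, "wx": 0, "wy": 0, "wz": 0},
    {"claw": 0.085, "dx": 0, "dy": 0, "dz": -0.03, "wx": 0, "wy": 0, "wz": 0},
    {"claw": 0.085, "dx": 0, "dy": 0, "dz": -0.04, "wx": 0, "wy": 0, "wz": 0},
    {"claw": 0.085, "dx": 0, "dy": 0, "dz": -0.04, "wx": 0, "wy": 0, "wz": 0},
    {"claw": 0.085, "dx": -0.02, "dy": 0.01, "dz": -0.04, "wx": 0, "wy": 0, "wz": 0},
    {"claw": 0.085, "dx": -0.02, "dy": 0.04, "dz": -0.03, "wx": 0, "wy": 0, "wz": 0},
    {"claw": 0.085, "dx": 0, "dy": 0.04, "dz": -0.01, "wx": 0, "wy": 0, "wz": 0},
    {"claw": 0.085, "dx": 0, "dy": 0.04, "dz": 0, "wx": 0, "wy": 0, "wz": 0},
    {"claw": 0.085, "dx": 0, "dy": 0, "dz": 0, "wx": 0, "wy": 0, "wz": 0},
  ],
)

```text
t: 18.27
eef_pos: [0.5628, -0.4321, 0.3137]
tool_rot: [0.064, 0.936, 0.237, -0.252]
contact_force: [-0.1, 0.1, -0.1]
gripper_width: 0.996
grasp_force: 0.0
```

```bash
python3 - <<'E'
from h import *
np.set_printoptions(precision=4,suppress=True)
o,r=pose();print(o["t"],o["eef_pos"],o["contact_force"])
p,d,P=carrier("scene","s8")
D=P[d>0]-SO;s,y,h=D@EX,D@EY,D@EZ;k=(s>-.01)&(s<.13)&(abs(y)<.045)&(h>.002)&(h<.0105)
r=cv2.minAreaRect((np.c_[s,y][k]*1000).astype(np.float32));print("carrier in seat (scene)",r)
k2=(s>.01)&(s<.11)&(abs(y)<.025)&(abs(h-.006)<.008);A=np.c_[s[k2]-.06,y[k2],np.ones(k2.sum())];f=np.linalg.lstsq(A,h[k2],rcond=None)[0];print(k2.sum(),np.degrees(f[:2]),f[2])
a=cv2.resize(p[100:280,180:400],None,fx=3.5,fy=3.3,interpolation=cv2.INTER_CUBIC)
cv2.imwrite("pics/c8.png",cv2.cvtColor(cv2.convertScaleAbs(a,alpha=1,beta=20),cv2.COLOR_RGB2BGR))
E
```

```text
18.275 [ 0.5628 -0.4321  0.3137] [-0.0841  0.1284 -0.1081]
carrier in seat (scene) ((56.171287536621094, -1.2677955627441406), (65.84175872802734, 125.9945297241211), 89.01812744140625)
513 [-0.0278 -0.3598] 0.006733191170536368
```

View pics/c8.png

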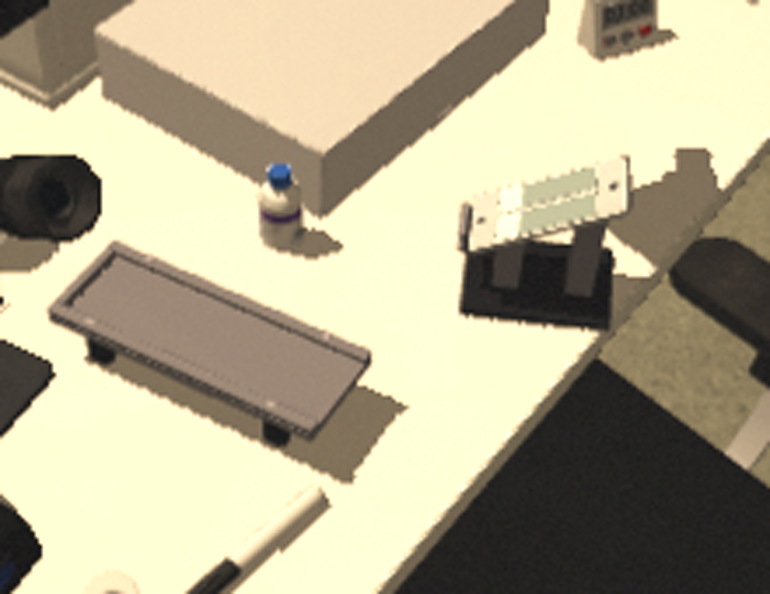

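The carrier rests on the slope, slides up, with its lower end at the ledge (crop 465,245). The bottle and marker haven't moved. One numeric check of the centring from the top view:

```bash
python3 - <<'E'
from h import *
p,d,P=carrier("top","t8")
D=P[d>0]+[0,0,.0011]-SO;s,y,h=D@EX,D@EY,D@EZ;k=(s>-.015)&(s<.14)&(abs(y)<.045)&(abs(h-.0065)<.005)
print(k.sum(),cv2.minAreaRect((np.c_[s,y][k]*1000).astype(np.float32)),np.median(h[k]))
for a,b in((.005,.03),(.03,.06),(.06,.09),(.09,.115)):
    q=k&(s>a)&(s<b);print(a,q.sum(),(np.percentile(y[q],[1,99])*1000).round(1))
for a,b in((-.028,-.02),(-.01,0.01),(.02,.028)):
    q=k&(y>a)&(y<b);print(a,(np.percentile(s[q],[0.5,99.5])*1000).round(1))
E
```

```text
933 ((50.25506591796875, -0.4292278289794922), (59.960330963134766, 125.74236297607422), 89.24369812011719) 0.007260554654205379
0.005 239 [-29.6  29.3]
0.03 307 [-29.6  29. ]
0.06 237 [-30.3  22.3]
0.09 65 [-30.7  -7.3]
-0.028 [ -0.7 107.7]
-0.01 [-4.9 90.9]
0.02 [-1.2 65.3]
```

```bash
python3 -c "
from station import *
print(hand_in())"
```

```text
the job is handed in; nothing more can be done
None
```

I pushed the carrier about 40 mm past the tray's open end, gripped it by its long sides, and laid it slides up on the reading rest. It is flush, against the ledge, and centred to about 0.5 mm; I let go, backed the arm clear and handed in at about 18 s.

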